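# Hold a stacking bracket home in the corner jig

## Task

The washer-dryer stacking kit is being fitted and the longer of the two brackets has to be held for marking out: pick it up, stand it flat on the plywood plate of the jig with its long side along the long fence and its square end towards the end fence, and push it fully home into the corner so it presses firmly on both fences at once. Finish while still gripping it and pressing it there, without letting go; leave the other bracket and the laundry things where they are.

Things in the scene. Friction and masses are not known exactly. Their poses are not given: they have to be found in the camera images.
- bracket: the longer bracket, dark cast steel, 0.2 to 0.4 kg, loose. Foot 90 long (x) x 50 wide x 18 high, sides straight; +x end square, the last 26 at the -x end taper to a nose 24 wide. On the foot's middle line an upright web to grip from above: 10 thick (y), 60 long (x -25 to +35), from 18 to 62 above the underside. Origin: centre of the underside, z up
- square_end (a point): centre of the longer bracket's square end face: x = +45, z = +9 in the bracket's frame
- short_bracket: the shorter bracket, the same shape but the foot is 62 long and the web 32 long; not needed, leave alone. Origin: centre of the underside, x towards its square end. The two brackets may lie in either place
- jig: rigid fixed corner jig, smooth (friction about 0.35): plywood plate 160 (x) x 180 (y) x 12 high, two aluminium fences 14 high on its +x and +y edges, open to -x and -y; yaw within 0.35. Origin: centre of the plate's underside, z up. With the bracket home, its origin is at x 35, y 25, z 12 in the jig's frame, its +x along the jig's +y, its y = -25 side on the long fence
- corner (a point): inside corner where the inner faces of the two fences meet, at the plate's top: x = 60, y = 70, z = 12 in the jig's frame
- long_fence: the long fence, aluminium bar 20 x 180 x 14 high along the plate's +x edge; its inner face is the plane x = 60 of the jig. Origin: centre of its underside
- end_fence: the end fence, aluminium bar 140 x 20 x 14 high along the plate's +y edge; its inner face is the plane y = 70 of the jig. Origin: centre of its underside
- detergent: detergent bottle, upright, 84 across and 210 high, bystander; origin: centre of the underside
- dryer_sheets: carton 110 x 70 x 50 high, bystander; origin: centre of the underside
- screwdriver: screwdriver lying on the worktop, bystander; origin on its underside

How it is judged:
On the way:
1. the longer bracket is gripped and lifted off the worktop (height (world z) of bracket above 0.016 m and contact force between the fingers and bracket above 1 N), for 0.2 s.
At the end, for the whole second after the job is handed in: The longer bracket lies flat on the plate (underside within 3 mm, tilt under 0.07 rad), square within 0.05 rad, side and square end within 3 mm of the fences, pressing on both fences with over 2 N each at once, still, and gripped by the fingers with over 2 N (contact force between bracket and long_fence above 2 N and contact force between bracket and end_fence above 2 N and contact force between the fingers and bracket above 2 N and x of bracket in the frame of jig between 0.032 and 0.038 m and y of square_end in the frame of jig between 0.067 and 0.073 m and z of bracket in the frame of jig between 0.009 and 0.015 m and angle between the x axis of bracket and the y axis of jig, either way round below 0.05 rad and angle between bracket's own z axis and vertical below 0.07 rad and linear speed of bracket below 0.01 m/s); the arm keeps its last pose, push and grip.
It fails at once if the shorter bracket is disturbed (moved more than 20 mm) (distance of short_bracket from where it was at the start of the episode above 0.02 m).
It fails at once if the detergent bottle is disturbed (moved more than 20 mm) (distance of detergent from where it was at the start of the episode above 0.02 m).
It fails at once if the carton is disturbed (moved more than 20 mm) (distance of dryer_sheets from where it was at the start of the episode above 0.02 m).
It fails at once if the screwdriver is disturbed (moved more than 20 mm) (distance of screwdriver from where it was at the start of the episode above 0.02 m).
It also fails if it takes over 61 s, if anything falls off the work surface, if the arm or the gripper's body presses on something with over 40 N, if the wrist force passes 120 N, or if a joint passes its speed limit or range.

## Robot

A 6-joint arm with a two-finger parallel gripper is mounted at the origin on the work surface. World frame = base frame: x ahead of the robot, y to its left, z up, the work surface at z = 0. Lengths are in m, angles in rad, forces in N, time in s.
With the tool pointing down it reaches from about 0.35 to 0.775 m from the base axis. Payload 5.5 kg.
Tool frame: the origin (TCP) lies between the finger pads; the fingertips stand 19 mm ahead of it and the grasp point (between the pads) is the TCP; z points along the fingers, y is the line along which they close (so a half turn about z gives the same grasp; the last joint's range is limited). The gripper opens to 85 mm and grips with 20 to 120 N. Pads are 22 mm wide; open, the fingers measure 114 mm over their backs; the gripper's body (76 mm by 85 mm) begins 54 mm behind the grasp point. The pads swing forward as they close: fully open they stand 13 mm farther back than shut.
Start: joints at [1.15, 0.313, 0.046, 1.304, 0, 1.431], TCP at [0.159, 0.553, 0.212] pointing down, gripper open.
Joint ranges: [-2.76, 2.76], [-0.86, 1.69], [-1.03, 1.26], [-2.2, 2.34], [-1.47, 1.5], [-3.14, 3.14]. Speed limits (rad/s): [2.57, 2.57, 3.14, 3.14, 3.14, 3.14].

## Interface

Orientations are given as a unit quaternion [w, x, y, z].
In Python, from rig import robot gives the robot as it stands. The module is installed in compiled form; this text tells all that it offers.
- The arm moves only by the shell command python3 -m handwheel 'ROWS' [FORCE]. ROWS is JSON, a list of rows, each a list of 5 numbers: the shift along the tool's x, y, z in cm, then the turn about the tool's z in degrees, then the opening, from 0 (shut) to 1 (fully open). In form: [[x, y, z, twist, fingers], ...]. A call has 1 to 10 rows; each row shifts and turns the commanded pose from where the row before left it, along the tool's axes as they then stand; what a row does not reach is not made up. A row lasts 1/12 s, in which the tool goes at most 41.7 mm and 7.16 degrees, less where a joint would pass 70% of its speed; a pose out of reach is approached as far as the arm can. A call is refused whole if a number of a shift passes 4.17 or a number of a turn 7.16, either way. A call with a gripper value outside its range is refused whole. The fingers move at their own pace and stop on an object; FORCE is the grip in N (left out, the last holds). Time passes only in rows, so rows that do not move let the fingers close. It gives the time, the measured TCP pose, the force, the opening and the grip force at its end, in the units of the state.
- robot.sense(): the state, without advancing time (a new reading comes with each control period).
- robot.read_camera(name): name is "scene" or "side" or "wrist"; returns a dict with "img" (400x640x3 uint8, red, green, blue), "K" (3x3 intrinsics, pixels), "D" ([k1, k2, p1, p2, k3] as OpenCV has them; the pictures are not rectified), "view" (4x4, takes a point from world to camera coordinates). Camera axes: x right, y up, looking along -z (the intrinsics and any distortion apply to the point x, -y, -z); pixel columns grow to the right and rows downward; lengths in m; the calibration is good to about 2 mm. A picture is of the moment at which its call begins. There is no depth.
- robot.hand_in(): hands the job in; it is judged then, once.
The state is a dict: "time_s": time; "qpos": joint angles; "qvel": joint speeds; "tau": joint torques, N m; "ee_pos": TCP position; "eef_rot": TCP orientation; "wrist_force": force on the tool from outside, world axes, zero at the start; "wrist_torque": the same for the moment, N m; "width": opening from 0.0 (shut) to 1.0 (fully open); "grasp_force": force on a finger pad.
Only numpy, scipy, OpenCV 4.12 (cv2) and the standard library are available. Lean on these libraries where they do the work, as an engineer would, in place of code of your own. Each camera call takes 0.05 s, during which the arm holds its last target. There are 200 camera calls.

## Working session

There is one attempt and no reset: what is moved stays moved. The work goes in short steps, Python scripts to look and compute and a shell command to move; the robot and the scene stay as the last step left them, time stands still between calls to the robot, and variables do not carry over. Pictures are saved under pics/ and viewed, at most 10 in all, crops included, and the job is handed in when it is done.

```bash
mkdir -p pics
cat > h.py <<'E'
import numpy as np, cv2, json, sys
from rig import robot
def snap(n,f):
    c=robot.read_camera(n); cv2.imwrite(f,c["img"][:,:,::-1]); np.savez(f+".npz",K=c["K"],D=c["D"],view=c["view"]); return c
def world(f,uv,z):
    c=np.load(f+".npz"); p=cv2.undistortPoints(np.float64(uv).reshape(-1,1,2),c["K"],c["D"]).reshape(-1,2)
    d=np.c_[p[:,0],-p[:,1],-np.ones(len(p))]; R=c["view"][:3,:3];t=c["view"][:3,3]
    o=-R.T@t; w=d@R; s=(np.asarray(z)-o[2])/w[:,2]; return o+w*s[:,None]
def pix(f,P):
    c=np.load(f+".npz");q=np.float64(P).reshape(-1,3)@c["view"][:3,:3].T+c["view"][:3,3]; q=q*[1,-1,-1]
    return cv2.projectPoints(q,np.zeros(3),np.zeros(3),c["K"],c["D"])[0].reshape(-1,2)
E
python3 - <<'E'
from h import *
a=[snap(n,f"pics/{n}0.png")["img"] for n in("scene","side","wrist")]
print(robot.sense())
E
```

```text
{'time_s': 0.15, 'qpos': array([ 1.15040468e+00,  3.13853742e-01,  4.52559762e-02,  1.30364219e+00,
       -1.08297369e-06,  1.43117644e+00]), 'qvel': array([-0.00185398, -0.00107407,  0.00296189, -0.00055146,  0.0006884 ,
        0.00107201]), 'tau': array([ 1.70494153e-03, -4.81063056e+01,  2.98816252e+01,  1.38320174e-02,
       -9.90749140e-05,  6.47122803e-06]), 'ee_pos': array([0.15917794, 0.55208989, 0.21100561]), 'eef_rot': array([-1.98960876e-04,  1.39925173e-01,  9.90161818e-01, -6.93851410e-04]), 'wrist_force': array([ 0.54521688, -0.32451091, -0.69543091]), 'wrist_torque': array([-0.00327611, -0.01524812, -0.03592865]), 'grasp_force': 0.0, 'width': 1.002843523229437}
```

View pics/scene0.png

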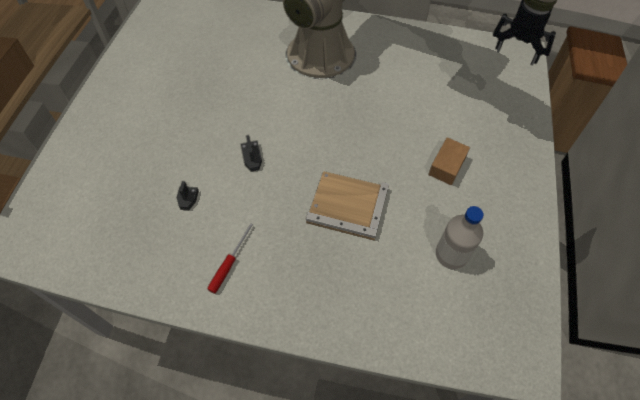

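View pics/side0.png

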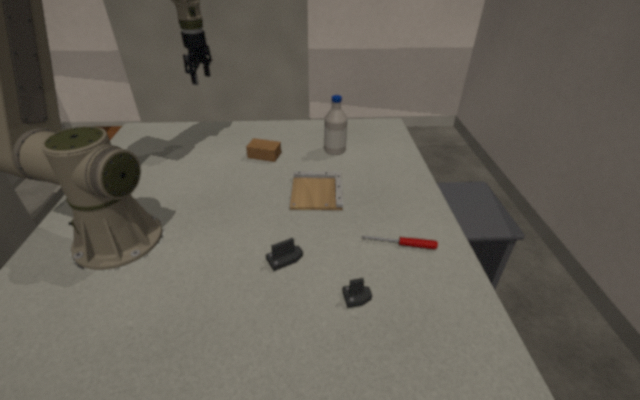

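The scene view has the base at the top (x down, y right). The longer bracket is near (252,155), the shorter near (187,195) and the jig near (348,205), with the bottle and carton to its right. I'll enlarge the bracket and the jig.

Run:
```python
from h import *
i=cv2.imread("pics/scene0.png"); s=cv2.imread("pics/side0.png")
def g(i,u,v,w,h,k): return cv2.convertScaleAbs(cv2.resize(i[v:v+h,u:u+w],None,fx=k,fy=k,interpolation=cv2.INTER_CUBIC),alpha=2.0)
a=g(i,230,130,50,50,8); b=g(s,260,230,50,50,8); c=g(i,300,165,100,75,4); d=g(s,280,165,100,75,4)
cv2.imwrite("pics/c1.png",np.vstack([np.hstack([a,b])[:300+100],]))
cv2.imwrite("pics/c2.png",g(i,300,165,95,75,8))
```

```text
(no output)
```

View pics/c1.png

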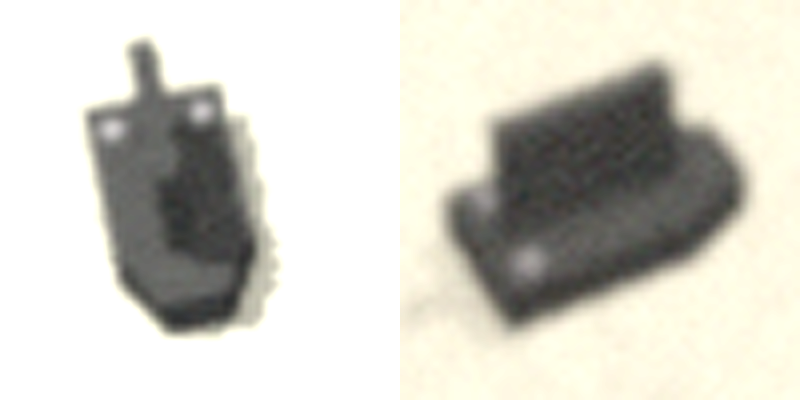

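View pics/c2.png

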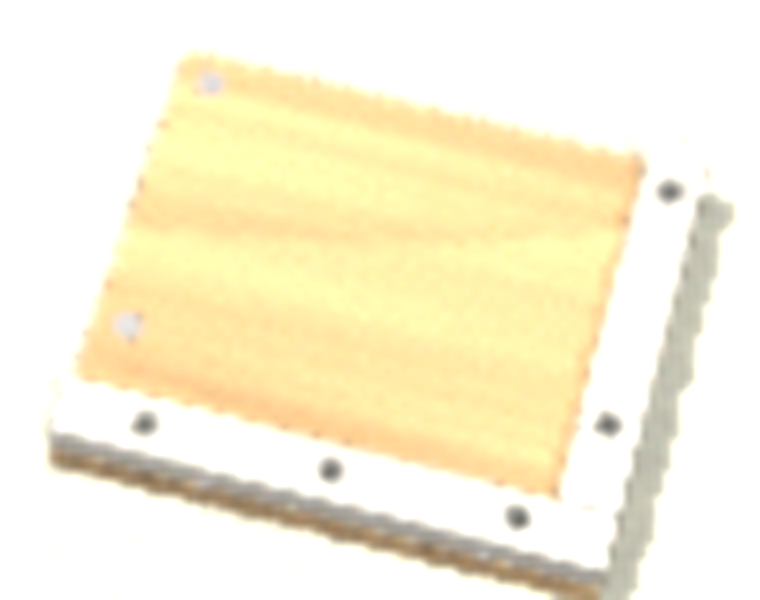

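Scene crop: the bracket's square end faces the robot (crop corners (88,110) and (220,88)) and its nose points away. The jig's fences are at the bottom (long) and right (end), and the inside corner's top edge is at crop (558,495). I'll fit both poses by least squares.

```bash
cat > fit.py <<'E'
from h import *
from scipy.optimize import least_squares
def fit(f,uv,P,p0):
    P=np.float64(P)
    def T(p):
        c,s=np.cos(p[2]),np.sin(p[2]); return np.c_[P[:,0]*c-P[:,1]*s+p[0],P[:,0]*s+P[:,1]*c+p[1],P[:,2]]
    r=least_squares(lambda p:(pix(f,T(p))-uv).ravel(),p0); print(np.round(r.x,4),"resid px\n",np.round(r.fun.reshape(-1,2),1).tolist()); return r.x
E
python3 - <<'E'
from fit import *
f="pics/scene0.png"
cr=lambda a,u,v:(np.float64(a)+.5)/8-.5+[u,v]
b=cr([(88,110),(220,88),(118,265),(253,238),(172,330),(230,318),(143,40)],230,130)
print(world(f,b,[.018]*4+[0,0,.062]))
# facing: +x toward robot. left in img = -y world; bracket +x=-X => bracket y=-Y => left = bracket +y
B=[(.045,.025,.018),(.045,-.025,.018),(-.019,.025,.018),(-.019,-.025,.018),(-.045,.012,0),(-.045,-.012,0),(.035,0,.062)]
p=fit(f,b,B,[.4,-.2,3.])
j=cr([(182,55),(80,382),(558,495),(642,155),(50,435),(610,570),(705,178)],300,165)
J=[(-.08,-.09,.012),(.06,-.09,.026),(.06,.07,.026),(-.08,.07,.026),(.08,-.09,.026),(.08,.09,.026),(-.08,.09,.026)]
print(world(f,j,np.array(J)[:,2]))
q=fit(f,j,J,[.5,0,0.])
# prediction overlay on the side view
c,s=np.cos,np.sin
i=cv2.imread("pics/side0.png"); i=cv2.convertScaleAbs(i,alpha=1.7)
u0,v0=255,165;k=6;im=cv2.resize(i[v0:v0+110,u0:u0+110],None,fx=k,fy=k,interpolation=cv2.INTER_CUBIC)[:600]
for P,x in((B,p),(J,q)):
    P=np.array(P);W=np.c_[P[:,0]*c(x[2])-P[:,1]*s(x[2])+x[0],P[:,0]*s(x[2])+P[:,1]*c(x[2])+x[1],P[:,2]]
    for a in pix("pics/side0.png",W): cv2.circle(im,tuple(int(t) for t in ((a-[u0,v0]+.5)*k-.5)),3,(0,0,255),1)
cv2.imwrite("pics/c3.png",im)
E
```

```text
[[ 0.42695063 -0.13605744  0.018     ]
 [ 0.40796558 -0.09310724  0.018     ]
 [ 0.48849363 -0.10568483  0.018     ]
 [ 0.46792291 -0.06344909  0.018     ]
 [ 0.49913723 -0.0854982   0.        ]
 [ 0.49013649 -0.0673059   0.        ]
 [ 0.42524552 -0.1101052   0.062     ]]
[ 0.4575 -0.0947  3.596 ] resid px
 [[-0.4, 0.3], [0.6, -0.4], [-0.8, -1.0], [0.3, -1.3], [-0.5, 1.2], [0.8, 1.0], [-0.1, 0.2]]
[[0.46775429 0.10801835 0.012     ]
 [0.60553987 0.10495293 0.026     ]
 [0.61304522 0.25917452 0.026     ]
 [0.48346525 0.26586645 0.026     ]
 [0.62605973 0.10005215 0.026     ]
 [0.63525524 0.27906647 0.026     ]
 [0.48788701 0.28739178 0.026     ]]
[ 0.5532  0.194  -0.0618] resid px
 [[0.4, 0.1], [-1.9, 0.3], [0.1, 1.6], [1.4, -1.6], [-0.5, 0.4], [-0.3, 1.2], [1.0, -2.7]]
```

View pics/c3.png

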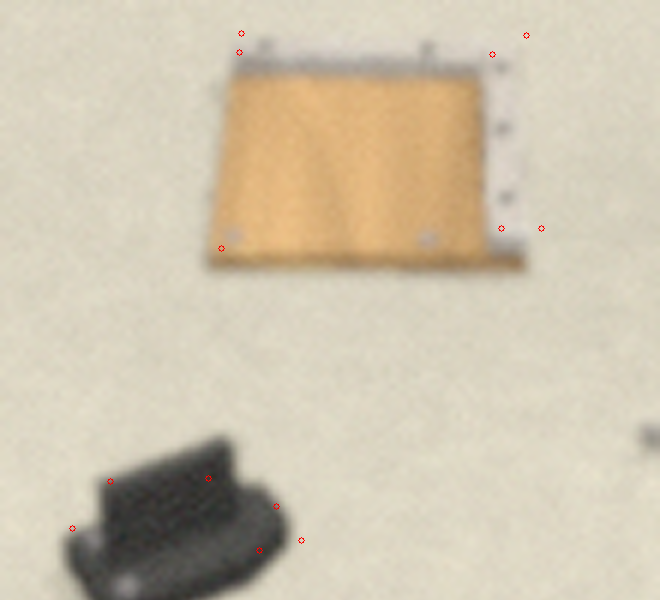

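The side view confirms the layout. My jig reading is only good to about 5 mm, because the white fences are saturated against the worktop. I'll move over the bracket and refine it with the wrist camera.

```bash
python3 -m handwheel '[[-2.3,-2.7,0,0,1],[-2.3,-2.7,0,0,1],[-2.3,-2.7,0,0,1],[-2.3,-2.7,0,0,1],[-2.3,-2.7,0,0,1],[-2.3,-2.7,0,0,1],[-2.3,-2.7,0,0,1],[-2.3,-2.7,0,0,1],[-2.3,-2.7,0,0,1],[-2.3,-2.7,0,0,1]]' 30
python3 -m handwheel '[[-2.3,-2.7,0,0,1],[-2.3,-2.7,0,0,1],[-2.3,-2.7,0,0,1],[-2.3,-2.7,0,0,1],[-2.3,-2.7,0,0,1],[-2.3,-2.7,0,0,1],[-2.3,-2.7,0,0,1],[-2.3,-2.7,0,0,1],[-2.3,-2.7,0,0,1],[-2.3,-2.7,0,0,1]]'
python3 -m handwheel '[[0,0,0,-7,1],[0,0,0,-7,1],[0,0,0,-7,1],[0,0,0,-7,1],[0,0,0,-7,1],[0,0,0,-7,1],[0,0,0,0,1],[0,0,0,0,1]]'
python3 - <<'E'
from h import *
snap("wrist","pics/wrist1.png"); print(np.load("pics/wrist1.png.npz")["view"].round(3)); print(pix("pics/wrist1.png",[[.457,-.095,.018]]))
E
```

```text
time_s: 0.98
ee_pos: [0.3056, 0.2277, 0.2116]
eef_rot: [0.0, 0.14, 0.99, 0.0]
wrist_force: [0.5, -0.4, -0.0]
width: 0.999
grasp_force: 0.0
time_s: 1.82
ee_pos: [0.4519, -0.0956, 0.2115]
eef_rot: [-0.0, 0.14, 0.99, 0.0]
wrist_force: [0.1, -0.2, -0.0]
width: 0.997
grasp_force: 0.0
time_s: 2.48
ee_pos: [0.4515, -0.0937, 0.2115]
eef_rot: [-0.0, -0.223, 0.975, 0.0]
wrist_force: [0.2, 0.7, -0.3]
width: 1.002
grasp_force: 0.0
[[-0.434  0.901 -0.     0.281]
 [-0.856 -0.412 -0.313  0.388]
 [-0.282 -0.136  0.95  -0.265]
 [ 0.     0.     0.     1.   ]]
[[318.82846309 179.51324135]]
```

View pics/wrist1.png

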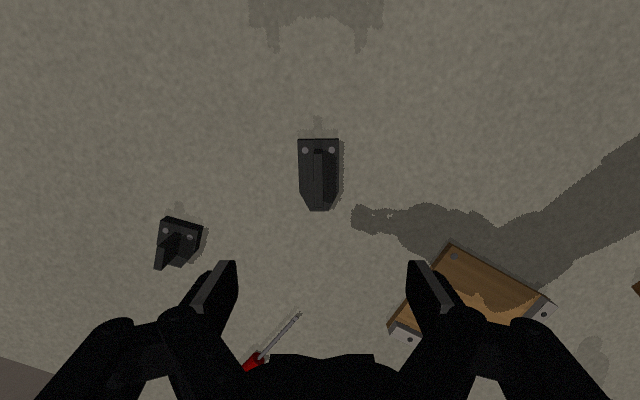

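The wrist view shows the bracket square to the image: square end at the top with corners (298,139) and (339,138), nose near (318,211). The jig is at lower right, partly behind a finger.

Run:
```python
from fit import *
f="pics/wrist1.png"
uv=np.float64([(298,139),(339,138),(300,192),(341,192),(310,210.5),(328.5,210.5)])
B=[(.045,.025,.018),(.045,-.025,.018),(-.019,.025,.018),(-.019,-.025,.018),(-.045,.012,.0),(-.045,-.012,0)]
p=fit(f,uv,B,[.457,-.095,3.6])
s=robot.sense(); w,x,y,z=s["eef_rot"]; h=2*np.arctan2(y,x); print("tool heading",h%6.283, "pos",s["ee_pos"])
ex=np.array([np.cos(h),np.sin(h)]); ey=np.array([np.sin(h),-np.cos(h)])
d=p[:2]+.005*np.array([np.cos(p[2]),np.sin(p[2])])-s["ee_pos"][:2]
print("tool dx dy cm",d@ex*100,d@ey*100,"twist deg",-np.degrees((p[2]-h+np.pi)%(2*np.pi)-np.pi))
```

```text
[ 0.4546 -0.0954  3.6028] resid px
 [[-0.2, 1.9], [0.8, 2.4], [-0.3, 0.7], [-1.6, 0.2], [1.0, -3.0], [0.4, -3.2]]
tool heading 3.590529186838692 pos [ 0.45158114 -0.0937552   0.21154474]
tool dx dy cm 0.30001160789688114 -0.2897204602024671 twist deg -0.7034915530264713
```

Run:
```python
from fit import *
f="pics/wrist1.png"
uv=np.float64([(298,139),(339,138),(300,192),(341,192),(310,210.5),(328.5,210.5)])
B=[(.045,.025,.0),(.045,-.025,.0),(-.019,.025,.018),(-.019,-.025,.018),(-.045,.012,.018),(-.045,-.012,.018)]
p=fit(f,uv,B,[.457,-.095,3.6])
s=robot.sense(); w,x,y,z=s["eef_rot"]; h=2*np.arctan2(y,x)
ex=np.array([np.cos(h),np.sin(h)]); ey=np.array([np.sin(h),-np.cos(h)])
d=p[:2]+.005*np.array([np.cos(p[2]),np.sin(p[2])])-s["ee_pos"][:2]
print("tool dx dy cm",d@ex*100,d@ey*100,"twist deg",-np.degrees((p[2]-h+np.pi)%(2*np.pi)-np.pi))
```

```text
[ 0.4537 -0.0959  3.605 ] resid px
 [[0.8, -0.4], [-0.2, -0.0], [-0.3, -0.1], [-1.5, -0.7], [0.6, 0.7], [0.7, 0.5]]
tool dx dy cm 0.4056444650780405 -0.29491399505880006 twist deg -0.8303084776062084
```

The fit is now under 1.5 px. Next: descend with the TCP to z ≈ 0.045 on the web and grip.

```bash
python3 -m handwheel '[[0.4,-0.3,0,-0.8,1],[0,0,3,0,1],[0,0,3,0,1],[0,0,3,0,1],[0,0,3,0,1],[0,0,3,0,1],[0,0,1.6,0,1],[0,0,0,0,1],[0,0,0,0,0.5],[0,0,0,0,0]]' 60
python3 -m handwheel '[[0,0,0,0,0],[0,0,0,0,0],[0,0,0,0,0],[0,0,0,0,0],[0,0,0,0,0],[0,0,0,0,0],[0,0,0,0,0],[0,0,0,0,0]]'
```

```text
time_s: 3.37
ee_pos: [0.4503, -0.0988, 0.0468]
eef_rot: [0.001, -0.231, 0.973, -0.0]
wrist_force: [-0.0, -0.3, -0.2]
width: 0.751
grasp_force: 0.0
time_s: 4.03
ee_pos: [0.4494, -0.0982, 0.0457]
eef_rot: [0.0, -0.231, 0.973, 0.0]
wrist_force: [-0.4, -0.3, 0.3]
width: 0.001
grasp_force: 0.0
```

The fingers shut on nothing, so I'll look.

Run:
```python
from h import *
a=snap("wrist","pics/wrist2.png")["img"][:,:,::-1]; b=snap("side","pics/side2.png")["img"][:,:,::-1]
k=cv2.resize(b[195:295,235:335],(400,400),interpolation=cv2.INTER_CUBIC)
w=a[0:400,120:520]
cv2.imwrite("pics/c4.png",cv2.convertScaleAbs(np.hstack([w,k]),alpha=2))
```

```text
(no output)
```

View pics/c4.png

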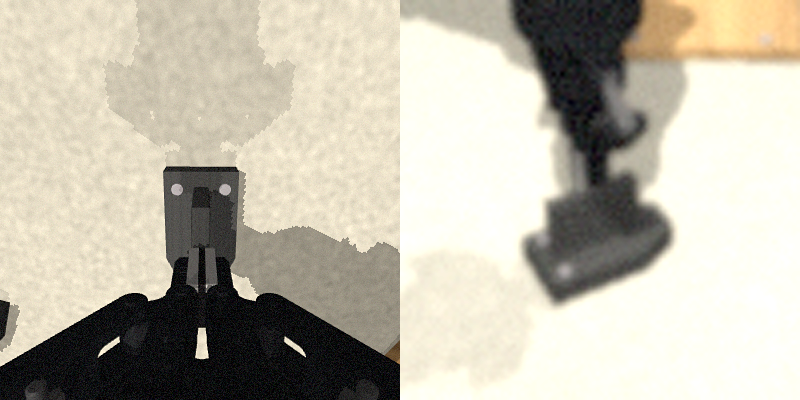

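Run:
```python
from fit import *
s=robot.sense(); t=s["ee_pos"]; w,x,y,z=s["eef_rot"];h=2*np.arctan2(y,x); print(t,h)
for f in("pics/wrist2.png","pics/side2.png"):
    print(pix(f,[t,t-[0,0,.019]]).round(1))
    v=np.load(f+".npz")["view"]; print("cam",(-v[:3,:3].T@v[:3,3]).round(3), np.load(f+".npz")["D"].round(3),np.load(f+".npz")["K"].round(1).tolist())
f="pics/wrist2.png"
uv=np.float64([(283,171),(359,171),(286,262),(358,262)])
B=[(.045,.025,.018),(.045,-.025,.018),(-.019,.025,.018),(-.019,-.025,.018)]
fit(f,uv,B,[.457,-.095,3.6])
P=np.array([(.035,0,.062),(-.025,0,.062),(.045,.025,.018),(.045,-.025,0),(-.045,0,.018)]);c,n=np.cos(3.605),np.sin(3.605)
W=np.c_[P[:,0]*c-P[:,1]*n+.4537,P[:,0]*n+P[:,1]*c-.0959,P[:,2]]
for f in("pics/wrist2.png","pics/side2.png"): print(pix(f,W).round(1).tolist())
```

```text
[ 0.44939913 -0.09822522  0.04563524] 3.6078166786651638
[[321.8 246.3]
 [321.8 233.6]]
cam [ 0.378 -0.134  0.208] [0. 0. 0. 0. 0.] [[293.6, 0.0, 321.5], [0.0, 293.6, 204.4], [0.0, 0.0, 1.0]]
[[283.  246. ]
 [283.5 251.4]]
cam [ 0.501 -0.779  0.693] [0.018 0.    0.    0.    0.   ] [[371.3, 0.0, 318.7], [0.0, 371.3, 203.7], [0.0, 0.0, 1.0]]
[ 0.4543 -0.0959  3.6146] resid px
 [[0.1, 2.1], [0.2, 1.6], [1.3, -2.2], [-1.7, -2.6]]
[[322.3, 208.3], [321.9, 304.7], [284.1, 172.0], [357.1, 166.9], [321.8, 289.8]]
[[271.5, 245.3], [293.5, 237.1], [273.2, 265.8], [265.8, 258.2], [301.0, 247.1]]
```

The wrist image shows the closed fingers centred on the web but lying above its top face. The front finger edge at (322,248) triangulates to z ≈ 0.07, and the side view agrees. So the fingertips are about 40 mm higher than the stated TCP geometry implies. The bracket hasn't been disturbed. I'll open partly, go down and feel for the web.

```bash
python3 -m handwheel '[[0,0,0,0,0.4],[0,0,0,0,0.4],[0,0,0,0,0.4],[0,0,0.5,0,0.4],[0,0,0.5,0,0.4],[0,0,0.5,0,0.4],[0,0,0,0,0.4]]'
python3 -m handwheel '[[0,0,0,0,0],[0,0,0,0,0],[0,0,0,0,0],[0,0,0,0,0],[0,0,0,0,0]]'
```

```text
time_s: 4.72
ee_pos: [0.4484, -0.0978, 0.0293]
eef_rot: [-0.001, -0.231, 0.973, 0.001]
wrist_force: [-0.3, -0.2, 0.1]
width: 0.401
grasp_force: 0.0
time_s: 5.13
ee_pos: [0.4494, -0.0982, 0.0307]
eef_rot: [-0.0, -0.231, 0.973, 0.0]
wrist_force: [0.0, -0.8, -2.3]
width: 0.097
grasp_force: 62.2
```

It grips now (62 N), which confirms the tip offset, but the hold is shallow. I'll take a deeper one.

```bash
python3 -m handwheel '[[0,0,0,0,0.4],[0,0,0,0,0.4],[0,0,0,0,0.4],[0,0,0.5,0,0.4],[0,0,0.5,0,0.4],[0,0,0.5,0,0.4],[0,0,0.3,0,0.4],[0,0,0,0,0.4]]'
python3 -m handwheel '[[0,0,0,0,0],[0,0,0,0,0],[0,0,0,0,0],[0,0,0,0,0],[0,0,0,0,0]]' 80
```

```text
time_s: 5.8
ee_pos: [0.4486, -0.0979, 0.0116]
eef_rot: [-0.001, -0.231, 0.973, 0.001]
wrist_force: [-0.7, -0.4, -0.6]
width: 0.398
grasp_force: 0.0
time_s: 6.22
ee_pos: [0.4496, -0.0983, 0.0128]
eef_rot: [0.0, -0.231, 0.973, -0.0]
wrist_force: [-0.2, -0.7, -0.4]
width: 0.1
grasp_force: 78.0
```

A solid, deep grip: the bracket origin sits at tool x ≈ −5 mm, y ≈ 0. Next I'll lift, carry it to the open side of the jig and turn +120°.

```bash
python3 -m handwheel '[[0,0,-1,0,0],[0,0,-2,0,0],[0,0,-3,0,0],[0,0,-3,0,0],[0,0,-1,0,0],[0,0,0,0,0]]'
python3 -m handwheel '[[-1.25,1.25,0,7,0],[0,0,0,7,0],[0,0,0,7,0],[0,0,0,7,0],[0,0,0,7,0],[0,0,0,7,0],[0,0,0,7,0],[0,0,0,7,0],[0,0,0,7,0],[0,0,0,7,0]]'
python3 -m handwheel '[[0,0,0,7,0],[0,0,0,7,0],[0,0,0,7,0],[0,0,0,7,0],[0,0,0,7,0],[0,0,0,7,0],[0,0,0,7,0],[0,0,0,0,0]]'
python3 - <<'E'
from h import *
s=robot.sense(); w,x,y,z=s["eef_rot"];h=2*np.arctan2(y,x); print(s["ee_pos"],h,s["wrist_force"],s["qpos"])
d=np.array([.54,.165])-s["ee_pos"][:2]; print(d@[np.cos(h),np.sin(h)],d@[np.sin(h),-np.cos(h)])
E
```

```text
time_s: 6.72
ee_pos: [0.4516, -0.0991, 0.1151]
eef_rot: [0.002, -0.231, 0.973, -0.002]
wrist_force: [1.5, -0.3, -2.8]
width: 0.106
grasp_force: 78.3
time_s: 7.55
ee_pos: [0.4536, -0.081, 0.1103]
eef_rot: [-0.002, 0.372, 0.928, 0.0]
wrist_force: [0.1, -0.1, -2.2]
width: 0.103
grasp_force: 78.4
time_s: 8.22
ee_pos: [0.4536, -0.081, 0.1105]
eef_rot: [-0.002, 0.722, 0.692, -0.001]
wrist_force: [0.3, 0.2, -2.3]
width: 0.102
grasp_force: 78.4
[ 0.45364606 -0.0809972   0.11050694] 1.5277866331062668 [ 0.29157709  0.18369337 -2.29254696] [-3.51256369e-01  1.56428759e-01 -4.14625752e-01  1.00308766e+00
  1.18530177e-04  1.26254945e+00]
0.24948261782191383 0.07569707815676627
```

```bash
python3 -m handwheel '[[3.1,0.95,0,0,0],[3.1,0.95,0,0,0],[3.1,0.95,0,0,0],[3.1,0.95,0,0,0],[3.1,0.95,0,0,0],[3.1,0.95,0,0,0],[3.1,0.95,0,0,0],[3.1,0.95,0,0,0],[0,0,0,0,0],[0,0,0,0,0]]'
python3 - <<'E'
from h import *
i=snap("wrist","pics/wrist3.png")["img"][:,:,::-1]; cv2.imwrite("pics/w3.png",cv2.convertScaleAbs(i,alpha=1.4))
E
```

```text
time_s: 9.05
ee_pos: [0.5401, 0.1647, 0.1108]
eef_rot: [-0.001, 0.719, 0.695, -0.001]
wrist_force: [-1.0, -0.8, -3.1]
width: 0.108
grasp_force: 78.6
```

View pics/w3.png

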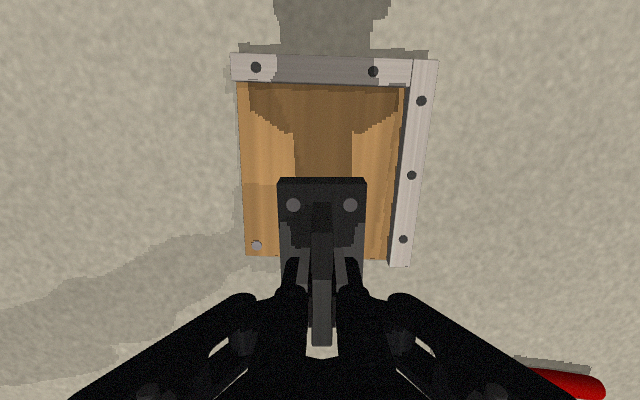

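The wrist view shows the whole jig: inner corner at about (409,86), outer corner (438,60), near end of the long fence (388,266)–(410,267) and left end of the end fence (231,54)–(232,81). The bracket is held with its square end towards the end fence (corners (278,179) and (366,179)).

Run:
```python
from fit import *
f="pics/wrist3.png"
uv=np.float64([(409,86),(438,60.5),(388,266),(410,267),(231,54),(232,81),(246,256)])
J=[(.06,.07,.026),(.08,.09,.026),(.06,-.09,.026),(.08,-.09,.026),(-.08,.09,.026),(-.08,.07,.026),(-.08,-.09,.012)]
q=fit(f,uv,J,[.553,.194,-.06])
s=robot.sense(); w,x,y,z=s["eef_rot"];h=2*np.arctan2(y,x);t=s["ee_pos"]
# bracket in hand: foot top z = t.z-.0128+.018, end at +45
zt=t[2]-.0128
print("bracket end corners",world(f,[(278,186),(366,186),(278,179),(366,179)],[zt+.018]*2+[zt]*2).round(4).tolist())
bh=h; E=lambda a:np.array([np.cos(a),np.sin(a)]); N=lambda a:np.array([np.sin(a),-np.cos(a)])
b=t[:2]-.005*E(h)
c,n=np.cos(q[2]),np.sin(q[2]); R=np.array([[c,-n],[n,c]])
print("bracket in jig (want .035,.025):",R.T@(b-q[:2]),"tool",t,h,"twist deg",np.degrees(h-(q[2]+np.pi/2)))
```

```text
[ 0.5483  0.1918 -0.0635] resid px
 [[1.1, 0.9], [1.6, -1.0], [1.2, 1.5], [0.2, 1.1], [-2.2, -1.3], [-1.4, 0.2], [-0.4, 0.4]]
bracket end corners [[0.5177, 0.2047, 0.1161], [0.5661, 0.2031, 0.1161], [0.5151, 0.2045, 0.0981], [0.5687, 0.2027, 0.0981]]
bracket in jig (want .035,.025): [-0.00664993 -0.03366796] tool [0.53969987 0.16357799 0.11094869] 1.5347534536326015 twist deg 1.5728982634357265
```

The jig is at (0.548, 0.192), yaw −0.0635. The held bracket matches the prediction to 1 mm. Next: align, go to about 8 mm short of each fence and lower to just above the plate.

```bash
python3 -m handwheel '[[0,0,0,1.6,0],[2.5,1.6,0,0,0],[2.5,1.7,0,0,0],[0,0,2.5,0,0],[0,0,2.5,0,0],[0,0,1.5,0,0],[0,0,1,0,0],[0,0,0.7,0,0],[0,0,0,0,0],[0,0,0,0,0]]'
python3 -m handwheel '[[0,0,0.2,0,0],[0,0,0.2,0,0],[0,0,0.1,0,0],[0,0,0,0,0],[0,0,0,0,0]]'
```

```text
time_s: 9.93
ee_pos: [0.5773, 0.2103, 0.031]
eef_rot: [0.0, 0.731, 0.683, 0.0]
wrist_force: [-0.6, 0.3, -2.0]
width: 0.099
grasp_force: 78.8
time_s: 10.35
ee_pos: [0.5772, 0.211, 0.026]
eef_rot: [0.0, 0.731, 0.683, 0.0]
wrist_force: [1.4, 0.2, -2.2]
width: 0.1
grasp_force: 78.9
```

```bash
python3 -m handwheel '[[0,0,0.1,0,0],[0,0,0,0,0],[0,0,0,0,0],[0,0,0,0,0]]'; python3 -m handwheel '[[0,0,0.1,0,0],[0,0,0,0,0],[0,0,0,0,0],[0,0,0,0,0]]'
```

```text
time_s: 10.68
ee_pos: [0.5773, 0.2111, 0.0248]
eef_rot: [0.0, 0.731, 0.683, 0.0]
wrist_force: [-0.3, 0.6, -1.4]
width: 0.104
grasp_force: 79.0
time_s: 11.02
ee_pos: [0.5773, 0.2111, 0.0248]
eef_rot: [0.0, 0.731, 0.683, 0.0]
wrist_force: [-2.2, -1.1, 5.5]
width: 0.108
grasp_force: 80.0
```

Plate contact at 0.0248, as predicted. Next, push towards the long fence.

```bash
python3 -m handwheel '[[0,0.3,0,0,0],[0,0.2,0,0,0],[0,0.2,0,0,0],[0,0,0,0,0],[0,0,0,0,0]]'; python3 -m handwheel '[[0,0.15,0,0,0],[0,0.15,0,0,0],[0,0,0,0,0],[0,0,0,0,0]]'
```

```text
time_s: 11.43
ee_pos: [0.584, 0.2107, 0.0248]
eef_rot: [-0.0, 0.731, 0.683, 0.0]
wrist_force: [-3.5, 0.6, 5.5]
width: 0.102
grasp_force: 80.3
time_s: 11.77
ee_pos: [0.5841, 0.2107, 0.0249]
eef_rot: [-0.002, 0.73, 0.683, -0.001]
wrist_force: [-9.8, 0.8, 12.6]
width: 0.099
grasp_force: 81.3
```

Long fence reached (about 10 N). Next, the end fence.

```bash
python3 -m handwheel '[[0.3,0,0,0,0],[0.2,0,0,0,0],[0.2,0,0,0,0],[0,0,0,0,0],[0,0,0,0,0]]'; python3 -m handwheel '[[0.2,0,0,0,0],[0.2,0,0,0,0],[0,0,0,0,0],[0,0,0,0,0]]'
```

```text
time_s: 12.18
ee_pos: [0.5844, 0.2148, 0.025]
eef_rot: [-0.0, 0.731, 0.682, -0.003]
wrist_force: [-11.5, -9.1, 14.7]
width: 0.101
grasp_force: 81.6
time_s: 12.52
ee_pos: [0.5846, 0.2186, 0.025]
eef_rot: [0.0, 0.731, 0.682, -0.003]
wrist_force: [-10.9, -8.8, 15.2]
width: 0.103
grasp_force: 81.6
```

```bash
python3 -m handwheel '[[0.2,0,0,0,0],[0.2,0,0,0,0],[0,0,0,0,0],[0,0,0,0,0]]';python3 -m handwheel '[[0.2,0,0,0,0],[0.2,0,0,0,0],[0,0,0,0,0],[0,0,0,0,0]]'
```

```text
time_s: 12.85
ee_pos: [0.5848, 0.2196, 0.0252]
eef_rot: [0.002, 0.732, 0.682, -0.005]
wrist_force: [-11.9, -17.6, 19.2]
width: 0.099
grasp_force: 82.2
time_s: 13.18
ee_pos: [0.5848, 0.2199, 0.0256]
eef_rot: [0.004, 0.732, 0.681, -0.008]
wrist_force: [-13.4, -29.5, 22.7]
width: 0.103
grasp_force: 82.9
```

Both fences reached. I'll ease the down force, add some push on the long fence and check with a picture.

```bash
python3 -m handwheel '[[0,0.15,-0.05,0,0],[0,0.15,-0.05,0,0],[0,0,0,0,0],[0,0,0,0,0],[0,0,0,0,0],[0,0,0,0,0]]'
python3 - <<'E'
from fit import *
a=snap("wrist","pics/wrist5.png")["img"][:,:,::-1]; b=snap("side","pics/side5.png")["img"][:,:,::-1]
cv2.imwrite("pics/c5.png",cv2.convertScaleAbs(np.hstack([a[:,120:520],cv2.resize(b[150:230,270:350],(400,400),interpolation=cv2.INTER_CUBIC)]),alpha=1.6))
s=robot.sense(); w,x,y,z=s["eef_rot"];print(2*np.arctan2(y,x),s["qvel"].round(4),s["wrist_force"])
E
```

```text
time_s: 13.68
ee_pos: [0.5847, 0.2199, 0.0256]
eef_rot: [0.002, 0.732, 0.681, -0.01]
wrist_force: [-19.1, -27.5, 24.0]
width: 0.102
grasp_force: 82.9
1.4989544335228646 [-0.0006 -0.0015  0.0012  0.0011 -0.      0.0003] [-19.78802208 -27.74843878  25.01902783]
```

View pics/c5.png

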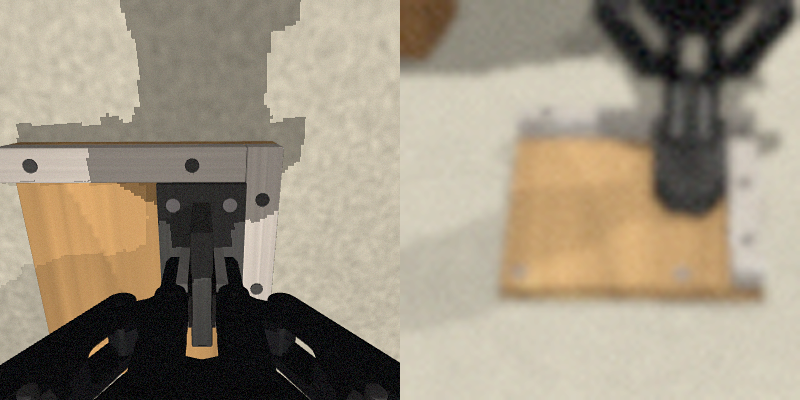

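The bracket is seated in the corner with no visible gap at either fence, flat, still and pressing about 18 N and 28 N. Handing in.

```bash
python3 -c "
from rig import robot
print(robot.hand_in())"
```

```text
the job is handed in; nothing more can be done
None
```

I handed the job in with the longer bracket flat on the plate and pushed into the corner. It was still gripped (about 83 N) and pressing roughly 18 N towards the long fence and 28 N towards the end fence by the wrist reading, part of which is friction. The hand-in returned no verdict.

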